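Lock a lino block in the proofing bed

ROBOT

A 6-joint arm with a two-finger parallel gripper is mounted at the origin on the work surface; the furniture and walls round the work are solid. World frame = base frame: x ahead of the robot, y to its left, z up, the work surface at z = 0. Lengths are in mm, angles in rad, forces in N, time in s.
With the tool pointing down it reaches from about 325 to 850 mm from the base axis. Payload 15.5 kg.
Tool frame: the origin (TCP) lies at the very end of the fingers, on their centre line; the grasp point (between the pads) lies 19 mm behind it; y points along the fingers, z is the direction in which the jaws open and shut, and the axes are right-handed (so a half turn about y gives the same grasp; the last joint's range is limited). The gripper opens to 91 mm and grips with 3 to 60 N. Pads are 32 mm wide; open, the fingers measure 118 mm over their backs; the gripper's body (76 mm by 178 mm) begins 60 mm behind the grasp point.
Start: joints at [-1.357, 0.494, 1.345, -0, 1.302, -0.096], TCP at [190.544, -595.247, 184.115] pointing down, gripper open.
Joint ranges: [-2.91, 2.91], [-0.82, 2.16], [0.22, 2.67], [-1.22, 4.37], [0.12, 2.79], [-3.08, 3.08]. Speed limits (rad/s): [1.89, 1.89, 2.57, 3.01, 3.01, 3.01].

INTERFACE

Orientations are given as a 3x3 rotation matrix whose columns are the frame's x, y, z axes.
In Python, from station import * gives the robot as it stands.
- The arm moves only by the shell command python3 -m crank 'ROWS' [FORCE]. ROWS is JSON, a list of rows, each an object of numbers: "x", "y", "z": the shift along the tool's x, y, z in m; "wx", "wy", "wz": the turn, a rotation vector about the tool's x, y, z in rad; "fingers": the opening, from 0 (shut) to 1 (fully open). In form: [{"x": .., "y": .., "z": .., "wx": .., "wy": .., "wz": .., "fingers": ..}, ...]. A call has 1 to 5 rows; each row is the pose to reach, as a shift and turn from the pose measured when the call began, along the tool's axes at that moment; what a row does not reach only later rows make up. A row lasts 1/8 s, in which the tool goes at most 62.5 mm and 10.7 degrees, less where a joint would pass 70% of its speed; a pose out of reach is approached as far as the arm can. A call with a gripper value outside its range is refused whole. The fingers move at their own pace and stop on an object; FORCE is the grip in N (left out, the last holds). Time passes only in rows, so rows that repeat a pose let the fingers close. It gives the time, the measured TCP pose, the force and the opening at its end, in the units of the state.
- state(): the state, without advancing time (a new reading comes with each control period).
- read_camera(name): name is "scene" or "top"; returns a dict with "image" (400x640x3 uint8, red, green, blue), "fx", "fy", "cx", "cy" (pixels), "R" (3x3) and "t" (3): a world point X has camera coordinates R X + t. Camera axes: x right, y down, z forward; pixel columns grow to the right and rows downward; lengths in mm; the calibration is good to about 2 mm. A picture is of the moment at which its call begins. There is no depth.
- close_job(): hands the job in, once; it reports no verdict.
The state is a dict: "clock": time; "joint_positions": joint angles; "joint_vel": joint speeds; "effort": joint torques, N m; "tcp_pos": TCP position; "orientation": TCP orientation; "ft_force": force on the tool from outside, world axes, zero at the start; "torque": the same for the moment, N m; "gripper_width": finger opening in mm.
Only numpy, scipy, OpenCV 4.12 (cv2) and the standard library are available. Lean on these libraries where they do the work, as an engineer would, in place of code of your own. Each camera call takes 0.05 s, during which the arm holds its last target.

TASK

The carved lino block lies loose in the aluminium lock-up bed. Push it back with the fingertips until its far edge sits square and fully home against the bed's far steel fence, then push the black ball lever away from the robot, past its half-way click and on to the far stop, so that the jaw drives the block against the side fence and locks it there. Push only: the block stays flat on the bed and is not picked up, and the ink jar, glue stick and baren nearby stay where they are.

Things in the scene. Friction and masses are not known exactly. Their poses are not given: they have to be found in the camera images.
- bed: Lock-up bed: aluminium plate 150 (x) x 196 (y) mm, fixed on the table, open at the front. Origin: centre of its underside, 10 mm below its top face; x points away from the robot, y to its left. Two steel fences, 14 mm tall above the top face, stand along the far and left edges: inner faces at x = +60 and y = +86 mm. The housing with the lever stands on its right part.
- corner (a point): The point on the bed's top face where the inner faces of the two fences meet (bed x = +60, y = +86, z = +10 mm). The fences grip: a block pushed by one narrow fingertip at its middle can wedge askew with one corner on the fence; two tips side by side, or a second push on the side that lags, bring it square.
- housing_top (a point): Top of the dark arched cam housing under the lever, 78 mm above the table, at bed x = +35, y = -64 mm. The housing is 68 (x) x 40 (y) mm. Painted marks beside its slot: white (open), yellow (first click), red (locked).
- block: Loose lino block, 80 (x) x 90 (y) x 21.5 mm tall, plywood with a red-brown carved face, about 0.14 kg; origin: centre of its underside. Home it lies at bed x = +20, y = +41, z = +10 mm, axes along the bed's. It starts 16 to 34 mm short of that in x, 6 to 15 mm in y, turned up to 9 degrees. The jaw moves it the rest of the way in y; only the robot moves it in x.
- jaw: Sprung, rubber-faced clamp jaw right of the block, 50 mm wide (bed x = -2 to +48 mm), 17 mm tall above the bed; origin: foot of its face's middle. Open, its face is at bed y = -26 mm; it moves to +y in step with the lever. At the first click it stands 4 mm short of a block that touches the side fence; at the far stop it presses the block with about 14 N.
- clamp_lever (a joint): Lever angle (rad) about an axis along the bed's y at bed x = +35, y = -64, z = +44 mm. 0: open, near stop, leaning 0.6 rad towards the robot. 0.55: almost upright, first click (stays there; not locked). 1.2: far stop, leaning 0.6 rad away, locked. Let go below 1.0 it falls back to the click, beyond it snaps to the stop. At the knob: about 6 N to leave the near stop, 9 N to leave the click.
- knob (a point): Centre of the black ball knob, 26 mm in diameter, on a steel rod 8 mm thick, 84 mm from the lever's pivot. It moves in an arc in the bed's x-z plane at bed y = -64 mm: from x = -12, z = +113 mm (open) over x = +31, z = +128 mm (first click) to x = +82, z = +113 mm (locked).
- ink_jar: Closed jar of printing ink with a green lid, 48 mm across, 50 mm tall, standing on the table beyond the bed to the right; origin at the centre of its underside. To be left alone.
- baren: Round dark baren with a wooden bar on top, 95 mm across, 27 mm tall, lying on the table to the right of the bed; origin at the centre of its underside. To be left alone.
- glue_stick: Glue stick standing on end to the right of the bed, 26 mm across, 87 mm tall, white cap; origin at the centre of its underside. To be left alone.
Not all that is in view belongs to the job. Leave any turquoise look-alike of the block alone.

How it is judged (in metres and radians):
On the way, in this order (a step that is already met when the one before it is completed fails the run):
1. the block is square (within 0.03 rad) against the far fence (within 2 mm) while the lever has not yet passed its first click (x of block in the frame of bed above 0.018 m and angle between the x axis of block and the x axis of bed, either way round below 0.03 rad and value of joint clamp_lever below 0.75 rad), for 0.2 s.
2. the lever has been pushed past its first click to the far stop (value of joint clamp_lever above 1.15 rad), for 0.2 s.
At the end, for the whole second after the job is handed in: The lever stands at its far stop (above 1.15 rad), the jaw presses the block with more than 6 N, and the block lies at rest flat on the bed within 2 mm of both fences and within 0.03 rad of square (value of joint clamp_lever above 1.15 rad and x of block in the frame of bed above 0.018 m and y of block in the frame of bed above 0.039 m and angle between the x axis of block and the x axis of bed, either way round below 0.03 rad and height (world z) of block below 0.012 m and contact force between jaw and block above 6 N and linear speed of block below 0.005 m/s); the robot touches nothing.
It fails at once if the block was lifted or tipped (height (world z) of block above 0.018 m or angle between block's own z axis and vertical above 0.12 rad).
It fails at once if the ink jar, the glue stick or the baren was moved (distance of any of ink_jar, glue_stick, baren from where it was at the start of the episode above 0.015 m).
It also fails if it takes over 45 s, if anything falls off the work surface, if the arm or the gripper's body presses on something with over 40 N, if the wrist force passes 120 N, or if a joint passes its speed limit or range.

## Working session

There is one attempt and no reset: what is moved stays moved. The work goes in short steps, Python scripts to look and compute and a shell command to move; the robot and the scene stay as the last step left them, time stands still between calls to the robot, and variables do not carry over. Pictures are saved under pics/ and viewed, and the job is handed in when it is done.

```bash
mkdir -p pics; ls; python3 - <<'E'
from station import *
import cv2,numpy as np
for n in("scene","top"):
    c=read_camera(n); cv2.imwrite(f"pics/{n}0.png",c["image"][:,:,::-1])
    print(n,c["fx"],c["fy"],c["cx"],c["cy"],np.round(c["R"],4).tolist(),np.round(c["t"],1).tolist())
s=state();print(s)
E
```

```text
pics
scene 465.6500488969588 465.6500488969588 318.8300971910749 196.5483796099305 [[0.8517, -0.524, 0.0085], [-0.276, -0.4623, -0.8427], [0.4455, 0.7153, -0.5384]] [-500.5, 19.5, 1258.1]
top 505.96268035917495 505.96268035917495 317.09549710206085 203.10012708994964 [[-0.0288, -0.9996, 0.004], [-0.9945, 0.0282, -0.1012], [0.1011, -0.0069, -0.9949]] [-328.5, 351.3, 1078.6]
{'clock': 0.1, 'joint_positions': array([-1.35649724e+00,  4.94124796e-01,  1.34606292e+00, -3.30501842e-05,
        1.30250595e+00, -9.55189320e-02]), 'joint_vel': array([-0.00039985,  0.00064321, -0.00253467,  0.00045144, -0.00057826,
        0.001233  ]), 'effort': array([ 3.10930081e-03, -8.80238557e+01, -3.82545662e+01,  7.08059384e-02,
        4.81476425e-02, -1.50679955e-05]), 'tcp_pos': array([ 190.45316573, -594.88066838,  183.59769798]), 'orientation': array([[-9.52386402e-01, -2.65282503e-04,  3.04893539e-01],
       [-3.04893646e-01,  1.06904796e-03, -9.52385805e-01],
       [-7.32945264e-05, -9.99999393e-01, -1.09902969e-03]]), 'ft_force': array([-0.002268  ,  0.65926123,  0.5650239 ]), 'torque': array([ 0.03584768, -0.06770419, -0.03410369]), 'gripper_width': 90.86007112518597}
```

View pics/scene0.png

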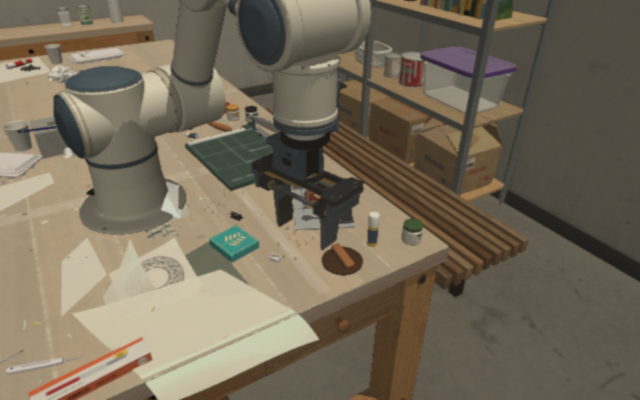

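View pics/top0.png

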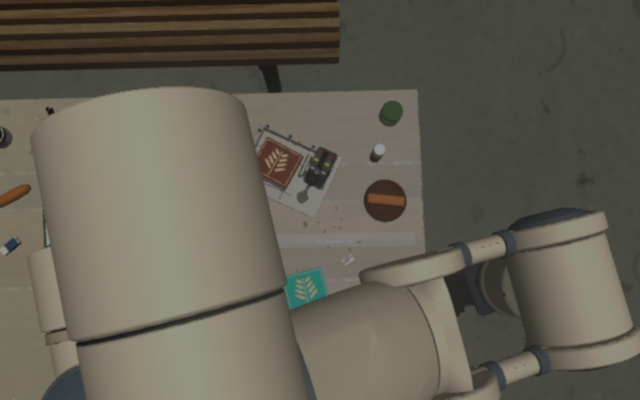

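The top view shows the bed around (297,165), with its left end hidden by the arm. The baren is at (385,200), the glue stick at (378,152) and the jar at (391,112). I'll enlarge the bed.

```bash
python3 - <<'E'
import cv2
a=cv2.imread("pics/top0.png")[105:225,240:360]
cv2.imwrite("pics/top0z.png",cv2.resize(a,None,fx=5,fy=5,interpolation=cv2.INTER_CUBIC))
E
```

```text
(no output)
```

View pics/top0z.png

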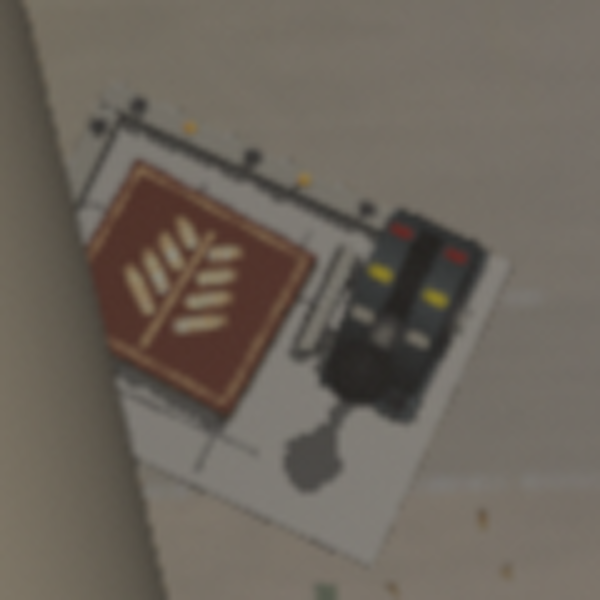

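```bash
cat > h.py <<'E'
from station import *
import numpy as np, cv2
from scipy.optimize import least_squares
def proj(c,X):
    p=np.asarray(X)@np.array(c["R"]).T+np.array(c["t"])
    return np.c_[c["fx"]*p[:,0]/p[:,2]+c["cx"],c["fy"]*p[:,1]/p[:,2]+c["cy"]]
def back(c,uv,z):
    R=np.array(c["R"]);d=np.array([(uv[0]-c["cx"])/c["fx"],(uv[1]-c["cy"])/c["fy"],1])@R
    o=-R.T@np.array(c["t"]); return o+d*(z-o[2])/d[2]
def tf(p,X):
    X=np.array(X,float);a=p[2];r=np.array([[np.cos(a),-np.sin(a),0],[np.sin(a),np.cos(a),0],[0,0,1]])
    return X@r.T+[p[0],p[1],0]
def fit(c,X,uv,p0):
    return least_squares(lambda p:(proj(c,tf(p,X))-uv).ravel(),p0,x_scale=[10,10,.1])
def z5(pts,o,s=5): return (np.array(pts,float)+.5)/s-.5+np.array(o)
E
python3 - <<'E'
from h import *
c=read_camera("top")
uv=z5([(372,565),(508,262),(360,375)],(240,105))
print([back(c,p,z).round(1).tolist() for p,z in zip(uv,(10,10,113))])
X=[(-75,-98,10),(75,-98,10),(-12,-64,113)]
r=fit(c,X,uv,[550,0,-.4]);print(r.x,r.fun.round(2))
p=r.x
bc=z5([(137,160),(315,262),(228,412)],(240,105))
B=[back(c,q,31.5) for q in bc]
print(np.round(B,1))
print("sizes",np.linalg.norm(B[0]-B[1]),np.linalg.norm(B[1]-B[2]))
rb=fit(c,[(40,45,31.5),(40,-45,31.5),(-40,-45,31.5)],bc,[550,0,-.5]);print(rb.x,rb.fun.round(2))
d=rb.x-p;a=-p[2];print("block in bed",np.cos(a)*d[0]-np.sin(a)*d[1],np.sin(a)*d[0]+np.cos(a)*d[1],np.degrees(d[2]))
for X in [(60,86,10),(60,86,24),(60,-64,10),(60,-20,24),(60,-20,10)]:
    print(X,((proj(c,tf(p,[X]))-(240,105)+.5)*5-.5).round(0))
o=tf(p,[(0,0,0)]);
for n,q in(("jar",(391,112)),("glue",(378,152)),("baren",(385,200))): print(n,back(c,q,{"jar":50,"glue":87,"baren":27}[n]).round(0))
E
```

```text
[[311.1, -330.8, 10.0], [443.3, -394.5, 10.0], [379.5, -328.2, 113.0]]
[ 418.92174261 -274.75437481   -0.44575192] [ 0.05  0.97  0.42 -0.46 -0.43 -0.49]
[[ 488.6 -233.8   31.5]
 [ 441.5 -309.8   31.5]
 [ 377.2 -270.8   31.5]]
sizes 89.45988239172625 75.26824069259477
[ 432.01110028 -251.7663847    -0.53664025] [-0.11 -0.36  0.46 -0.86 -0.34  1.19]
block in bed 1.899393445807851 26.38505786074353 -5.207517577347664
(60, 86, 10) [[116. 124.]]
(60, 86, 24) [[113. 116.]]
(60, -64, 10) [[426. 260.]]
(60, -20, 24) [[334. 213.]]
(60, -20, 10) [[335. 220.]]
jar [ 531. -502.   50.]
glue [ 437. -466.   87.]
baren [ 344. -485.   27.]
```

Bed pose fits within 1 px: about (419,-275), yaw -25.5°. The block is at bed (~1,27), turned -5°. Next, a helper that works out move sizes, starting with a pose above the open front.

```bash
cat >> h.py <<'E'
from scipy.spatial.transform import Rotation as Ro
BED=np.array([418.9,-274.8,-.4457])
def target(bx,by,z,tilt=0,yaw=0,bed=None):
    """tool z=-bed y, tool x=-bed x, y down; tilt>0 leans body back to the robot; yaw extra about world z"""
    b=BED if bed is None else bed
    T=Ro.from_euler('z',b[2]+yaw).as_matrix()@np.array([[-1,0,0],[0,0,-1],[0,-1,0.]])
    # lean: approach dir (tool y) = down + forward
    T=T@Ro.from_rotvec([0,0,tilt]).as_matrix()
    return tf(b,[(bx,by,z)])[0],T
def rows(P,T):
    s=state();R0=s["orientation"]
    d=R0.T@(P-s["tcp_pos"])/1000; w=Ro.from_matrix(R0.T@T).as_rotvec()
    print("shift",d.round(4),"w",w.round(3),"n_min",round(max(np.linalg.norm(d)/.0625,np.degrees(np.linalg.norm(w))/10.7),1))
def where():
    s=state();q=s["tcp_pos"]-[BED[0],BED[1],0];a=BED[2]
    print("clock",round(s["clock"],2),"tcp bed",np.round([np.cos(a)*q[0]+np.sin(a)*q[1],-np.sin(a)*q[0]+np.cos(a)*q[1],q[2]],1),"tool y",s["orientation"][:,1].round(3),"F",s["ft_force"].round(1),"w",round(s["gripper_width"],1),"j",s["joint_positions"].round(2))
E
python3 - <<'E'
from h import *
where()
P,T=target(-78,38,150,.35); print(P,T.round(2)); rows(P,T)
E
```

```text
clock 0.15 tcp bed [ -68.1 -387.4  183.7] tool y [-0.     0.001 -1.   ] F [0.2 0.4 0.1] w 91.5 j [-1.36  0.49  1.35 -0.    1.3  -0.1 ]
[ 364.90129323 -206.88726432  150.        ] [[-0.85  0.31 -0.43]
 [ 0.4  -0.15 -0.9 ]
 [-0.34 -0.94  0.  ]]
shift [-0.2844  0.034  -0.3164] w [0.133 0.747 0.333] n_min 6.8
```

```bash
python3 -m crank '[{"x":-0.05,"z":-0.055,"y":-0.02,"wx":0.02,"wy":0.12,"wz":0.05,"fingers":0.62},{"x":-0.1,"z":-0.11,"y":-0.02,"wx":0.04,"wy":0.25,"wz":0.1,"fingers":0.62},{"x":-0.14,"z":-0.155,"y":-0.02,"wx":0.065,"wy":0.37,"wz":0.16,"fingers":0.62},{"x":-0.18,"z":-0.2,"y":-0.02,"wx":0.09,"wy":0.5,"wz":0.22,"fingers":0.62},{"x":-0.22,"z":-0.245,"y":-0.02,"wx":0.11,"wy":0.62,"wz":0.28,"fingers":0.62}]'
python3 - <<'E'
from h import *
where()
P,T=target(-78,38,150,.35);rows(P,T)
E
```

```text
clock: 0.78
tcp_pos: [317.9, -310.4, 203.9]
orientation: [[-0.908, 0.273, -0.317], [0.299, -0.108, -0.948], [-0.293, -0.956, 0.016]]
ft_force: [2.7, -0.5, 0.0]
gripper_width: 56.4
clock 0.78 tcp bed [-75.8 -75.7 203.9] tool y [ 0.273 -0.108 -0.956] F [ 2.7 -0.5  0. ] w 56.4 j [-1.07  0.09  1.96  0.25  0.88  0.68]
shift [ 0.004   0.0533 -0.1139] w [0.024 0.122 0.052] n_min 2.0
```

```bash
python3 -m crank '[{"x":0.002,"z":-0.055,"y":0.01,"wx":0.012,"wy":0.06,"wz":0.026},{"x":0.004,"z":-0.1,"y":0.03,"wx":0.024,"wy":0.122,"wz":0.052},{"x":0.004,"z":-0.114,"y":0.053,"wx":0.024,"wy":0.122,"wz":0.052},{"x":0.004,"z":-0.114,"y":0.053,"wx":0.024,"wy":0.122,"wz":0.052}]'
python3 - <<'E'
from h import *
where()
P,T=target(-78,38,16,.35);rows(P,T)
c=read_camera("top");cv2.imwrite("pics/top1.png",c["image"][:,:,::-1])
a=c["image"][85:235,200:360,::-1];cv2.imwrite("pics/top1z.png",cv2.resize(a,None,fx=4,fy=4,interpolation=cv2.INTER_CUBIC))
c=read_camera("scene");cv2.imwrite("pics/scene1.png",cv2.resize(c["image"][120:300,220:460,::-1],None,fx=3,fy=3,interpolation=cv2.INTER_CUBIC))
E
```

```text
clock 0.78 tcp bed [-75.8 -75.7 203.9] tool y [ 0.273 -0.108 -0.956] F [ 2.7 -0.5  0. ] w 56.4 j [-1.07  0.09  1.96  0.25  0.88  0.68]
shift [ 0.0432  0.1814 -0.1161] w [0.024 0.122 0.052] n_min 3.5invalid input
```

View pics/top1z.png

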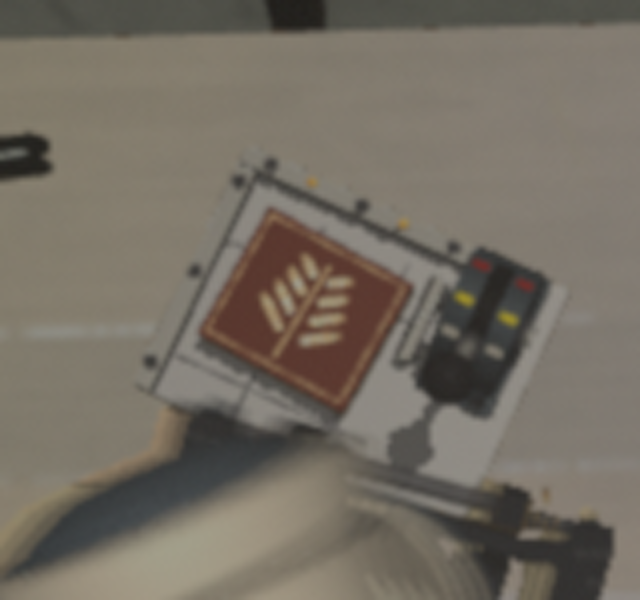

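View pics/scene1.png

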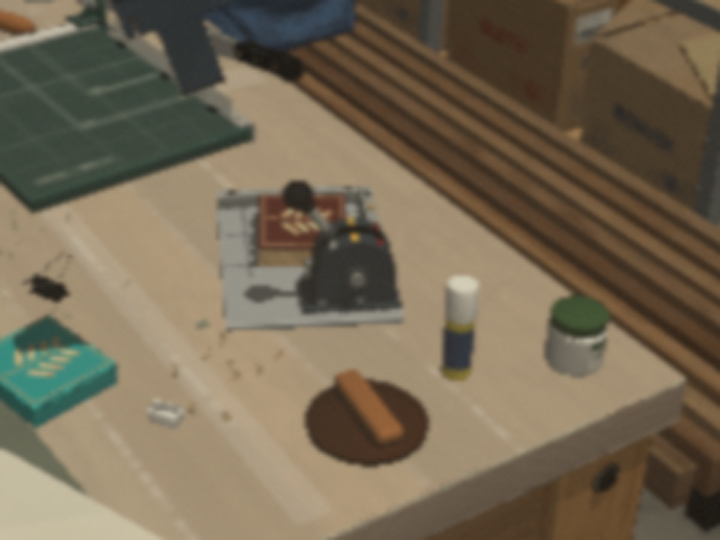

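The move was refused, most likely because "fingers" was missing. The whole bed is now visible. In the 4x crop the block corners are at (270,208), (412,288), (343,410) and (202,332), and the fence corner is at about (258,178). Refining the fit.

```bash
python3 - <<'E'
from h import *
c=read_camera("top")
uv=z5([(483,487),(568,290),(258,178),(139,387),(445,378)],(200,85),4)
X=[(-75,-98,10),(75,-98,10),(60,86,24),(-75,98,24),(-12,-64,113)]
r=fit(c,X,uv,[418,-274,-.44]);print(r.x,r.fun.round(2))
p=r.x
bc=z5([(270,208),(412,288),(343,411),(201,332)],(200,85),4)
rb=fit(c,[(40,45,31.5),(40,-45,31.5),(-40,-45,31.5),(-40,45,31.5)],bc,[430,-250,-.5]);print(rb.x,rb.fun.round(2))
d=rb.x-p;a=-p[2];print("block in bed",np.cos(a)*d[0]-np.sin(a)*d[1],np.sin(a)*d[0]+np.cos(a)*d[1],np.degrees(d[2]))
E
sed -i 's/^BED=.*/BED=np.array([419.0,-274.5,-.447])/' h.py
python3 -m crank '[{"x":0.002,"z":-0.055,"y":0.01,"wx":0.012,"wy":0.06,"wz":0.026,"fingers":0.62},{"x":0.004,"z":-0.1,"y":0.03,"wx":0.024,"wy":0.122,"wz":0.052,"fingers":0.62},{"x":0.004,"z":-0.114,"y":0.053,"wx":0.024,"wy":0.122,"wz":0.052,"fingers":0.62},{"x":0.004,"z":-0.114,"y":0.053,"wx":0.024,"wy":0.122,"wz":0.052,"fingers":0.62}]'
python3 - <<'E'
from h import *
where()
P,T=target(-78,38,16,.35);rows(P,T)
E
```

```text
[ 4.22817633e+02 -2.79009644e+02 -4.05669749e-01] [-2.45  9.23  1.29 -4.51 -1.62 -2.04 -0.59  0.48  3.1  -3.09]
[ 432.20185007 -252.682611     -0.5351456 ] [ 0.14 -0.47  0.85 -0.62 -0.05  0.7  -0.93  0.36]
block in bed -1.7669707437455475 27.893619303474097 -7.418419786983367
clock: 1.42
tcp_pos: [363.7, -204.2, 149.0]
orientation: [[-0.853, 0.307, -0.423], [0.398, -0.143, -0.906], [-0.339, -0.941, 0.0]]
ft_force: [-0.5, -0.4, -0.3]
gripper_width: 56.4
clock 1.43 tcp bed [-80.2  39.5 149. ] tool y [ 0.307 -0.143 -0.941] F [-0.5 -0.4 -0.3] w 56.4 j [-0.75  0.11  2.17  0.21  0.54  1.09]
shift [0.0429 0.1259 0.0015] w [0.003 0.01  0.005] n_min 2.1
```

The (483,487) point was hidden by the gripper and is wrong. Refitting with the corner from the first picture.

```bash
python3 - <<'E'
from h import *
c=read_camera("top")
cv2.imwrite("pics/top2z.png",cv2.resize(c["image"][85:235,200:360,::-1],None,fx=5,fy=4*5/4,interpolation=cv2.INTER_CUBIC)[:600])
uv=np.r_[z5([(568,290),(258,178),(139,387),(445,375)],(200,85),4),[[314.4,218]]]
X=[(75,-98,10),(60,86,24),(-75,98,24),(-12,-64,113),(-75,-98,10)]
r=fit(c,X,uv,[418,-274,-.44]);print(r.x,r.fun.round(2))
p=r.x
bc=z5([(270,208),(412,288),(343,411),(201,332)],(200,85),4)
rb=fit(c,[(40,45,31.5),(40,-45,31.5),(-40,-45,31.5),(-40,45,31.5)],bc,[430,-250,-.5])
d=rb.x-p;a=-p[2];print("block in bed",np.cos(a)*d[0]-np.sin(a)*d[1],np.sin(a)*d[0]+np.cos(a)*d[1],np.degrees(d[2]))
E
```

```text
[ 418.78837181 -276.8875607    -0.44797074] [ 1.   -0.43 -0.83 -1.27 -2.12  0.04  1.33  0.83  0.52  0.66]
block in bed 1.6058732949939785 27.626475705329042 -4.994751495504494
```

View pics/top2z.png

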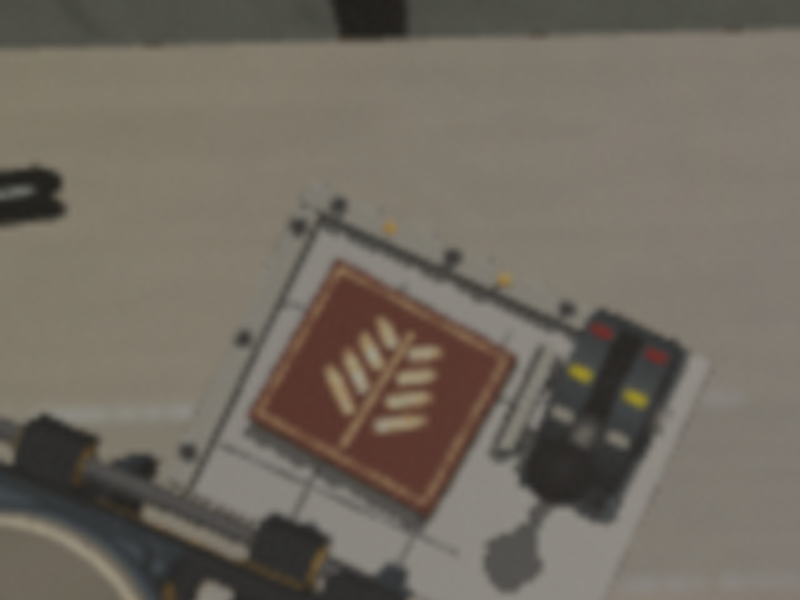

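The block is at bed (1.6,27.6), turned -5°, with a clear strip in front of it. Descending there.

```bash
python3 -m crank '[{"x":0.016,"y":0.045,"z":0.001,"wx":0,"wy":0.01,"wz":0,"fingers":0.62},{"x":0.03,"y":0.09,"z":0.001,"wx":0,"wy":0.01,"wz":0,"fingers":0.62},{"x":0.042,"y":0.115,"z":0.001,"wx":0,"wy":0.01,"wz":0,"fingers":0.62},{"x":0.043,"y":0.125,"z":0.001,"wx":0,"wy":0.01,"wz":0,"fingers":0.62},{"x":0.043,"y":0.126,"z":0.001,"wx":0,"wy":0.01,"wz":0,"fingers":0.62}]'
python3 - <<'E'
from h import *
where()
P,T=target(-55,38,16,.35);rows(P,T)
P,T=target(-34,38,16,.35);rows(P,T)
c=read_camera("scene");cv2.imwrite("pics/scene2.png",cv2.resize(c["image"][120:300,220:460,::-1],None,fx=3,fy=3,interpolation=cv2.INTER_CUBIC))
E
```

```text
clock: 2.1
tcp_pos: [384.1, -202.0, 43.7]
orientation: [[-0.836, 0.356, -0.417], [0.401, -0.123, -0.908], [-0.375, -0.926, -0.04]]
ft_force: [0.5, -0.2, -0.2]
gripper_width: 56.5
clock 2.1 tcp bed [-62.8  50.2  43.7] tool y [ 0.356 -0.123 -0.926] F [ 0.5 -0.2 -0.2] w 56.5 j [-0.76  0.43  2.32  1.36  0.16 -0.09]
shift [0.0031 0.0281 0.0135] w [ 0.043  0.001 -0.034] n_min 0.5
shift [-0.0163  0.0359  0.0138] w [ 0.043  0.001 -0.034] n_min 0.7
```

View pics/scene2.png

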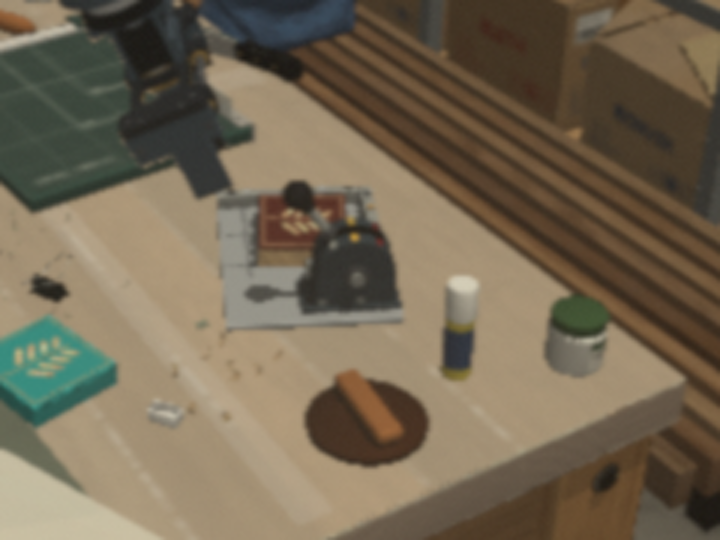

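The tilt pushes the wrist towards singularity (j5 = 0.16, limit 0.12). New plan: tool vertical, fingers closed and turned 90°. The 32 mm pad face then pushes, slightly right of centre where the block lags, and the body clears the knob.

```bash
python3 - <<'E'
from h import *
P,T=target(-80,16,110,0,np.pi/2);rows(P,T)
P,T=target(-80,30,110,0,.3);rows(P,T)
E
```

```text
shift [-0.0089 -0.0699  0.0311] w [-0.268 -1.541 -0.334] n_min 8.6
shift [-0.0089 -0.0693  0.0171] w [-0.016 -0.288 -0.388] n_min 2.6
```

```bash
python3 -m crank '[{"x":0,"y":-0.04,"z":0.005,"wx":0,"wy":-0.1,"wz":-0.15,"fingers":0},{"x":-0.005,"y":-0.069,"z":0.01,"wx":-0.01,"wy":-0.2,"wz":-0.3,"fingers":0},{"x":-0.009,"y":-0.069,"z":0.017,"wx":-0.016,"wy":-0.288,"wz":-0.388,"fingers":0},{"x":-0.009,"y":-0.069,"z":0.017,"wx":-0.016,"wy":-0.288,"wz":-0.388,"fingers":0},{"x":-0.009,"y":-0.069,"z":0.017,"wx":-0.016,"wy":-0.288,"wz":-0.388,"fingers":0}]'
python3 - <<'E'
from h import *
where()
P,T=target(-80,16,110,0,np.pi/2);rows(P,T)
E
```

```text
clock: 2.78
tcp_pos: [357.0, -217.7, 112.0]
orientation: [[-0.984, 0.049, -0.171], [0.172, -0.0, -0.985], [-0.048, -0.999, -0.008]]
ft_force: [0.4, 1.9, -1.1]
gripper_width: 9.4
clock 2.77 tcp bed [-80.5  24.4 112. ] tool y [ 0.049 -0.    -0.999] F [ 0.4  1.9 -1.1] w 9.4 j [-0.72  0.29  1.96  0.04  0.85  1.  ]
shift [0.0019 0.0019 0.0082] w [-0.024 -1.296 -0.046] n_min 6.9
```

```bash
python3 -m crank '[{"x":0.001,"y":0.001,"z":0.005,"wx":0,"wy":-0.18,"wz":-0.03,"fingers":0},{"x":0.001,"y":0.001,"z":0.008,"wx":-0.01,"wy":-0.36,"wz":-0.046,"fingers":0},{"x":0.002,"y":0.002,"z":0.008,"wx":-0.02,"wy":-0.54,"wz":-0.046,"fingers":0},{"x":0.002,"y":0.002,"z":0.008,"wx":-0.024,"wy":-0.72,"wz":-0.046,"fingers":0},{"x":0.002,"y":0.002,"z":0.008,"wx":-0.024,"wy":-0.9,"wz":-0.046,"fingers":0}]'
python3 - <<'E'
from h import *
where()
P,T=target(-80,16,110,0,np.pi/2);rows(P,T)
E
```

```text
clock: 3.4
tcp_pos: [352.9, -228.2, 110.9]
orientation: [[-0.745, -0.002, 0.667], [-0.667, 0.006, -0.745], [-0.002, -1.0, -0.006]]
ft_force: [-0.0, -0.1, 0.4]
gripper_width: 0.1
clock 3.4 tcp bed [-79.6  13.2 110.9] tool y [-0.002  0.006 -1.   ] F [-0.  -0.1  0.4] w 0.1 j [-0.72  0.32  1.91  0.    0.91  0.12]
shift [-0.0025  0.0009 -0.0014] w [ 0.005 -0.393 -0.003] n_min 2.1
```

```bash
python3 -m crank '[{"x":-0.002,"y":0.02,"z":-0.001,"wx":0,"wy":-0.18,"wz":0,"fingers":0},{"x":-0.0025,"y":0.05,"z":-0.001,"wx":0.005,"wy":-0.36,"wz":-0.003,"fingers":0},{"x":-0.0025,"y":0.08,"z":-0.001,"wx":0.005,"wy":-0.393,"wz":-0.003,"fingers":0},{"x":-0.0025,"y":0.094,"z":-0.001,"wx":0.005,"wy":-0.393,"wz":-0.003,"fingers":0},{"x":-0.0025,"y":0.094,"z":-0.001,"wx":0.005,"wy":-0.393,"wz":-0.003,"fingers":0}]'
python3 - <<'E'
from h import *
where()
P,T=target(-60,14,17,0,np.pi/2);rows(P,T)
E
```

```text
clock: 4.03
tcp_pos: [353.1, -227.0, 16.9]
orientation: [[-0.434, -0.002, 0.901], [-0.901, -0.001, -0.434], [0.002, -1.0, -0.001]]
ft_force: [0.4, 0.5, -0.3]
gripper_width: 0.4
clock 4.03 tcp bed [-80.   14.4  16.9] tool y [-0.002 -0.001 -1.   ] F [ 0.4  0.5 -0.3] w 0.4 j [-0.71  0.5   2.02 -0.    0.63 -0.26]
shift [ 0.0003 -0.0001  0.02  ] w [ 0.001 -0.002  0.002] n_min 0.3
```

```bash
python3 -m crank '[{"x":0,"y":0,"z":0.01,"wx":0,"wy":0,"wz":0,"fingers":0},{"x":0,"y":0,"z":0.02,"wx":0,"wy":0,"wz":0,"fingers":0},{"x":0,"y":0,"z":0.026,"wx":0,"wy":0,"wz":0,"fingers":0},{"x":0,"y":0,"z":0.031,"wx":0,"wy":0,"wz":0,"fingers":0},{"x":0,"y":0,"z":0.036,"wx":0,"wy":0,"wz":0,"fingers":0}]'
cat >> h.py <<'E'
def look(n,o=(200,85),s=(160,120),k=5,cam="top"):
    where()
    c=read_camera(cam);cv2.imwrite(f"pics/{n}.png",cv2.resize(c["image"][o[1]:o[1]+s[1],o[0]:o[0]+s[0],::-1],None,fx=k,fy=k,interpolation=cv2.INTER_CUBIC))
E
python3 -c "
from h import *
look('t3')"
```

```text
clock: 4.65
tcp_pos: [385.8, -242.7, 16.9]
orientation: [[-0.434, -0.002, 0.901], [-0.901, -0.001, -0.434], [0.002, -1.0, -0.002]]
ft_force: [0.1, -0.1, -0.7]
gripper_width: 0.3
clock 4.65 tcp bed [-43.7  14.4  16.9] tool y [-0.002 -0.001 -1.   ] F [ 0.1 -0.1 -0.7] w 0.3 j [-0.69  0.53  1.93 -0.    0.68 -0.24]
```

View pics/t3.png

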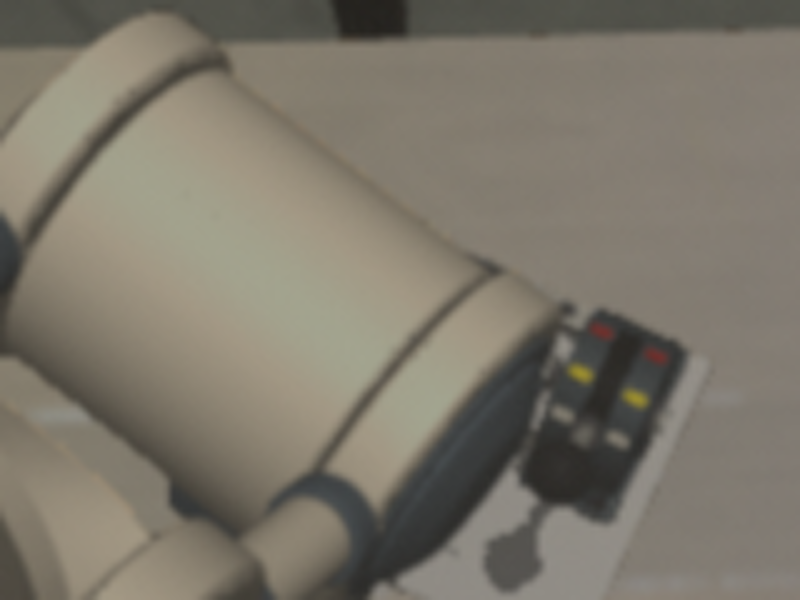

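The arm hides the block in the top view, so I'll use the scene camera.

```bash
python3 -c "
from h import *
look('s3',(270,160),(100,75),8,'scene')"
```

```text
clock 4.7 tcp bed [-43.   14.3  17. ] tool y [-0.002 -0.002 -1.   ] F [ 0.6 -0.9 -0.2] w 0.3 j [-0.69  0.53  1.93 -0.    0.68 -0.24]
```

View pics/s3.png

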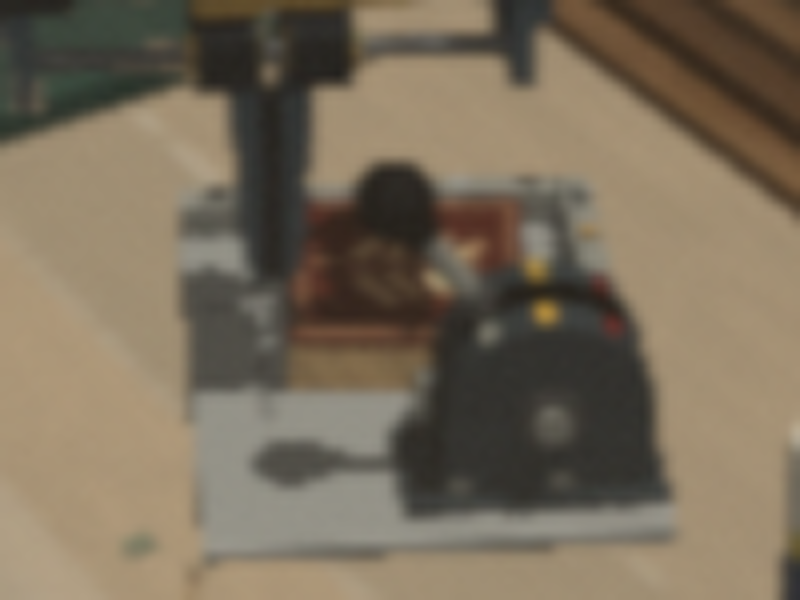

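The finger is on the block's near face. Continuing in small steps while watching the force.

```bash
python3 -m crank '[{"x":0,"y":0,"z":0.002,"wx":0,"wy":0,"wz":0,"fingers":0},{"x":0,"y":0,"z":0.004,"wx":0,"wy":0,"wz":0,"fingers":0},{"x":0,"y":0,"z":0.006,"wx":0,"wy":0,"wz":0,"fingers":0},{"x":0,"y":0,"z":0.008,"wx":0,"wy":0,"wz":0,"fingers":0}]'
python3 -m crank '[{"x":0,"y":0,"z":0.002,"wx":0,"wy":0,"wz":0,"fingers":0},{"x":0,"y":0,"z":0.003,"wx":0,"wy":0,"wz":0,"fingers":0}]'
python3 -c "
from h import *
look('s4',(270,160),(100,75),8,'scene')"
```

```text
clock: 5.25
tcp_pos: [393.3, -246.4, 16.9]
orientation: [[-0.434, -0.002, 0.901], [-0.901, -0.001, -0.434], [0.002, -1.0, -0.001]]
ft_force: [0.6, -0.2, 0.3]
gripper_width: 0.1
clock: 5.5
tcp_pos: [396.1, -247.8, 16.9]
orientation: [[-0.434, -0.002, 0.901], [-0.901, -0.001, -0.434], [0.002, -1.0, -0.001]]
ft_force: [0.1, -0.4, -0.5]
gripper_width: 0.5
clock 5.5 tcp bed [-32.2  14.2  16.9] tool y [-0.002 -0.001 -1.   ] F [ 0.1 -0.4 -0.5] w 0.5 j [-0.68  0.54  1.9  -0.    0.7  -0.23]
```

View pics/s4.png

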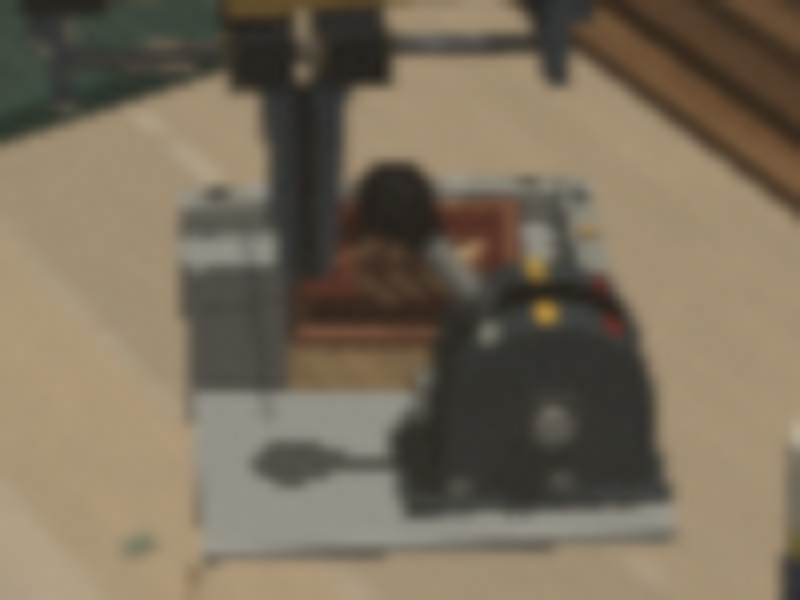

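The block doesn't seem to have moved. Checking where the tip and block should project.

```bash
python3 - <<'E'
from h import *
for cam,o,k in(("scene",(270,160),8),):
    c=read_camera(cam)
    f=lambda X:((proj(c,tf(BED,X))-o+.5)*k-.5).round(0).tolist()
    print("tcp",f([(-32,14,17)]),"tip front edge L/R",f([(-18.7,30,17),(-18.7,-2,17)]), "back",f([(-45,-2,17)]))
    print("plate",f([(-75,-98,10),(75,-98,10),(-75,98,24)]))
    print("block now?",f([(-42,-17,31.5),(-42,-17,10),(-35,72,31.5),(38,-24,31.5)]))
    print("knob",f([(-12,-64,113)]))
    print(-np.array(c["R"]).T@c["t"])
E
```

```text
tcp [[296.0, 327.0]] tip front edge L/R [[331.0, 299.0], [340.0, 351.0]] back [[261.0, 355.0]]
plate [[187.0, 549.0], [666.0, 523.0], [154.0, 187.0]]
block now? [[273.0, 343.0], [273.0, 398.0], [273.0, 201.0], [519.0, 342.0]]
knob [[381.0, 198.0]]
[ -128.84764455 -1153.18814681   697.94124167]
```

```bash
python3 - <<'E'
from h import *
look('s5',(285,150),(50,70),11,'scene')
im=cv2.imread('pics/s5.png'); cv2.imwrite('pics/s5.png',cv2.convertScaleAbs(im[:590],alpha=2.2,beta=10))
E
```

```text
clock 5.6 tcp bed [-32.2  14.3  16.9] tool y [-0.002 -0.001 -1.   ] F [ 0.2 -0.1  0.2] w 0.5 j [-0.68  0.54  1.9  -0.    0.7  -0.23]
```

View pics/s5.png

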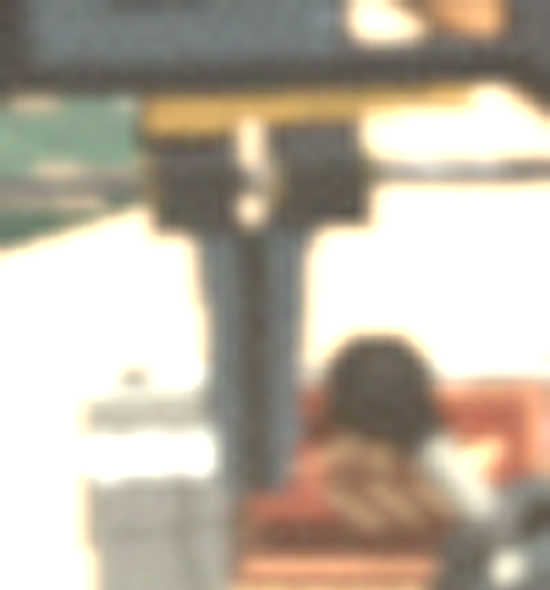

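```bash
python3 - <<'E'
from h import *
c=read_camera("scene")
# scene2: tilted, opening 56.5
P=np.array([384.1,-202.0,43.7]);R=np.array([[-0.836,0.356,-0.417],[0.401,-0.123,-0.908],[-0.375,-0.926,-0.04]])
for x in(-16,16):
  print([proj(c,[P+R@np.array([x,yy,28+13])])[0].round(1).tolist() for yy in (0,-19)])
s=state()
print("now",[proj(c,[s["tcp_pos"]+s["orientation"]@np.array([x,yy,zz])])[0].round(1).tolist() for x,yy,zz in [(16,0,13),(16,0,-13),(-16,0,13),(16,-19,13),(16,-19,-13),(16,-60,13),(16,-79,13)]])
print("block corner",proj(c,tf(BED,[(-42,-17,31.5),(-42,-17,10)])))
# initial state scene0
P=np.array([190.45,-594.88,183.6]);R=np.array([[-.952,0,.305],[-.305,0,-.952],[0,-1,0]])
print("start",[proj(c,[P+R@np.array([x,0,z])])[0].round(1).tolist() for x in(-16,16) for z in (45,59,-45,-59)])
E
```

```text
[[300.8, 191.8], [298.1, 186.4]]
[[289.7, 196.2], [286.8, 190.8]]
now [[311.8, 203.5], [302.0, 203.9], [310.7, 197.0], [311.8, 197.4], [301.9, 197.9], [311.8, 184.1], [311.8, 177.7]]
block corner [[303.66756169 202.43236373]
 [303.74140657 209.26440705]]
start [[330.2, 252.6], [336.5, 256.0], [292.2, 231.9], [286.7, 228.8], [318.1, 261.7], [324.4, 265.3], [279.9, 240.0], [274.4, 236.8]]
```

```bash
python3 - <<'E'
import cv2
a=cv2.imread('pics/scene0.png')[180:260,260:380]
cv2.imwrite('pics/scene0z.png',cv2.convertScaleAbs(cv2.resize(a,None,fx=6,fy=6,interpolation=cv2.INTER_CUBIC),alpha=1.5))
E
```

```text
(no output)
```

View pics/scene0z.png

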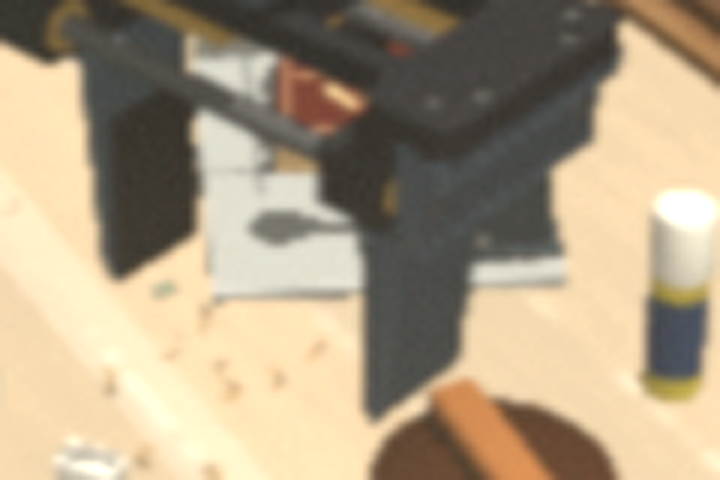

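The tip is seen about 8 px higher than the reported TCP projects, which is roughly 20 mm too high, so it's hovering over the block. I'll back off over the bare plate and touch it to measure the height offset.

```bash
python3 -m crank '[{"x":0,"y":0,"z":-0.015,"wx":0,"wy":0,"wz":0,"fingers":0},{"x":0,"y":0,"z":-0.03,"wx":0,"wy":0,"wz":0,"fingers":0},{"x":0,"y":0,"z":-0.032,"wx":0,"wy":0,"wz":0,"fingers":0}]'
python3 -m crank '[{"x":0,"y":0.003,"z":0,"wx":0,"wy":0,"wz":0,"fingers":0},{"x":0,"y":0.006,"z":0,"wx":0,"wy":0,"wz":0,"fingers":0}]'
python3 -c "
from h import *
look('s6',(285,150),(70,70),8,'scene')"
```

```text
clock: 6.08
tcp_pos: [365.5, -232.7, 16.9]
orientation: [[-0.434, -0.003, 0.901], [-0.901, -0.0, -0.434], [0.002, -1.0, -0.003]]
ft_force: [0.1, -0.4, -0.0]
gripper_width: 0.6
clock: 6.32
tcp_pos: [365.7, -232.9, 10.8]
orientation: [[-0.434, -0.003, 0.901], [-0.901, -0.001, -0.434], [0.002, -1.0, -0.002]]
ft_force: [-0.6, 0.1, 0.4]
gripper_width: 0.2
clock 6.33 tcp bed [-66.   14.5  10.8] tool y [-0.003 -0.001 -1.   ] F [-0.6  0.1  0.4] w 0.2 j [-0.7   0.52  1.99 -0.    0.63 -0.25]
```

View pics/s6.png

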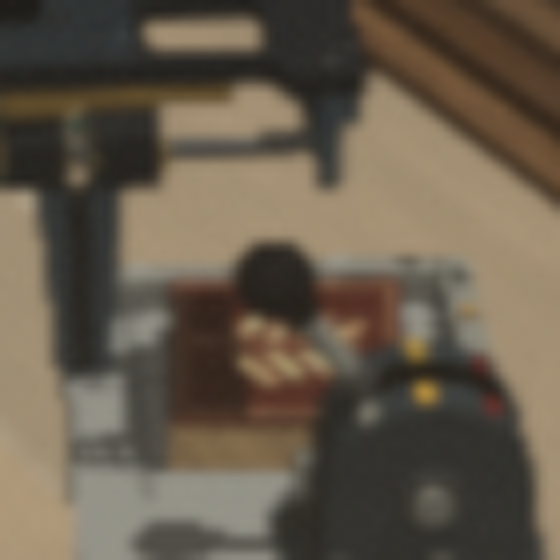

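```bash
for i in 1 2; do python3 -m crank '[{"x":0,"y":0.002,"z":0,"wx":0,"wy":0,"wz":0,"fingers":0},{"x":0,"y":0.004,"z":0,"wx":0,"wy":0,"wz":0,"fingers":0},{"x":0,"y":0.005,"z":0,"wx":0,"wy":0,"wz":0,"fingers":0}]' | egrep 'pos|force'; done
python3 -c "
from h import *
look('s7',(285,150),(70,70),8,'scene')"
```

```text
tcp_pos: [365.6, -232.8, 5.3]
ft_force: [-1.1, -0.7, -0.1]
tcp_pos: [365.6, -232.8, 0.1]
ft_force: [-0.7, 0.0, -0.2]
clock 7.12 tcp bed [-66.2  14.5   0.1] tool y [-0.003 -0.    -1.   ] F [-0.7  0.  -0.2] w 0.2 j [-0.7   0.55  1.99 -0.    0.6  -0.25]
```

View pics/s7.png

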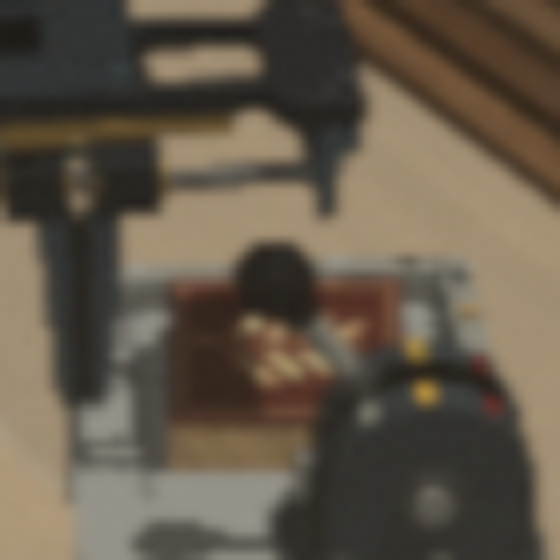

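```bash
for i in 1 2; do python3 -m crank '[{"x":0,"y":0.002,"z":0,"wx":0,"wy":0,"wz":0,"fingers":0},{"x":0,"y":0.004,"z":0,"wx":0,"wy":0,"wz":0,"fingers":0}]' | egrep 'pos|force'; done
python3 -c "
from h import *
look('s8',(285,150),(70,70),8,'scene')"
```

```text
tcp_pos: [365.6, -232.8, -4.0]
ft_force: [0.4, 0.0, -0.7]
tcp_pos: [365.5, -232.8, -8.2]
ft_force: [0.3, -0.7, 0.3]
clock 7.67 tcp bed [-66.2  14.5  -8.2] tool y [-0.003 -0.    -1.   ] F [ 0.3 -0.7  0.3] w 0.9 j [-0.7   0.56  2.   -0.    0.58 -0.25]
```

View pics/s8.png

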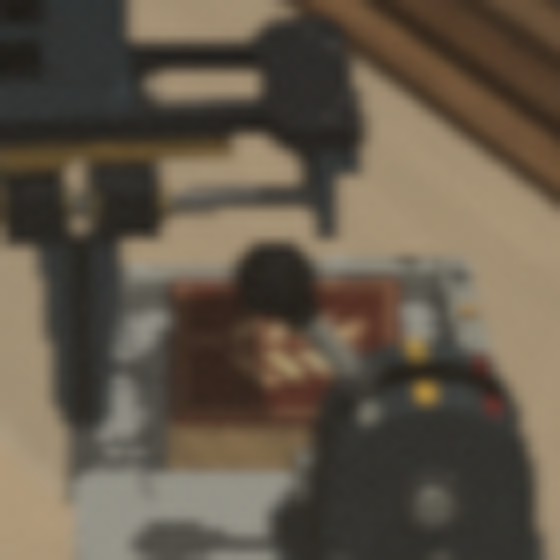

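```bash
for i in 1 2 3; do python3 -m crank '[{"x":0,"y":0.001,"z":0,"wx":0,"wy":0,"wz":0,"fingers":0},{"x":0,"y":0.002,"z":0,"wx":0,"wy":0,"wz":0,"fingers":0}]' | egrep 'pos|force'; done
python3 -c "
from h import *
look('s9',(285,150),(70,70),8,'scene')"
```

```text
tcp_pos: [365.5, -232.7, -10.4]
ft_force: [0.4, 0.0, -1.2]
tcp_pos: [365.5, -232.7, -12.5]
ft_force: [-0.5, -0.3, 0.1]
tcp_pos: [365.5, -232.8, -14.5]
ft_force: [0.2, -0.4, 0.1]
clock 8.47 tcp bed [-66.3  14.5 -14.5] tool y [-0.004 -0.    -1.   ] F [ 0.2 -0.4  0.1] w 0.4 j [-0.7   0.58  2.   -0.    0.56 -0.25]
```

View pics/s9.png

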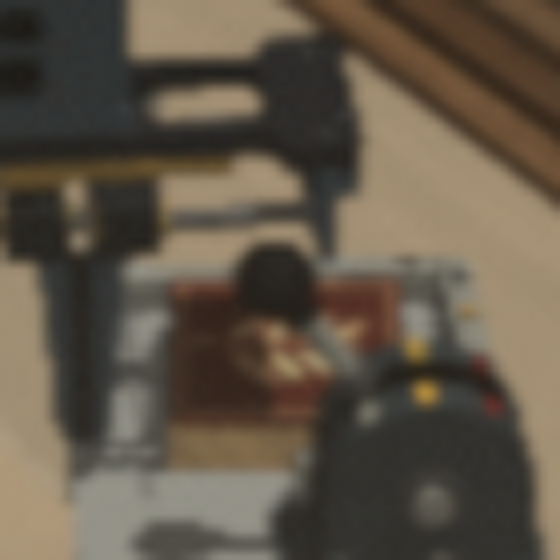

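```bash
python3 - <<'E'
from h import *
c=read_camera("scene");s=state()
for dz in (24,27,30):
  print(dz,[((proj(c,[s["tcp_pos"]+[0,0,dz]+s["orientation"]@np.array([x,0,zz])])[0]-(285,150)+.5)*8-.5).round(0).tolist() for x,zz in [(16,13.5),(16,-13.5),(-16,13.5),(-16,-13.5)]])
print(((proj(c,tf(BED,[(-75,-98,10),(-40,-17,10),(-75,86,24),(-12,-64,113)]))-(285,150)+.5)*8-.5).round())
E
```

```text
24 [[117.0, 455.0], [36.0, 459.0], [111.0, 403.0], [31.0, 406.0]]
27 [[117.0, 447.0], [36.0, 451.0], [111.0, 395.0], [31.0, 399.0]]
30 [[117.0, 440.0], [35.0, 444.0], [111.0, 388.0], [31.0, 391.0]]
[[ 67. 629.]
 [159. 477.]
 [ 36. 284.]
 [261. 278.]]
```

The tip really is about 30 mm above the reported TCP: it now sits at roughly 16 mm while the report says -14.5. That is a good pushing height, so I'll push from here.

```bash
python3 -m crank '[{"x":0,"y":0.001,"z":0.006,"wx":0,"wy":0,"wz":0,"fingers":0},{"x":0,"y":0.001,"z":0.012,"wx":0,"wy":0,"wz":0,"fingers":0},{"x":0,"y":0.001,"z":0.016,"wx":0,"wy":0,"wz":0,"fingers":0},{"x":0,"y":0.001,"z":0.02,"wx":0,"wy":0,"wz":0,"fingers":0}]'
python3 -c "
from h import *
look('s10',(285,150),(70,70),8,'scene')"
```

```text
clock: 9.07
tcp_pos: [383.6, -241.5, -15.7]
orientation: [[-0.434, -0.004, 0.901], [-0.901, 0.0, -0.434], [0.002, -1.0, -0.004]]
ft_force: [-2.2, -0.1, 1.3]
gripper_width: 0.6
clock 9.07 tcp bed [-46.2  14.5 -15.7] tool y [-0.004  0.    -1.   ] F [-2.2 -0.1  1.3] w 0.6 j [-0.69  0.59  1.96 -0.    0.6  -0.24]
```

View pics/s10.png

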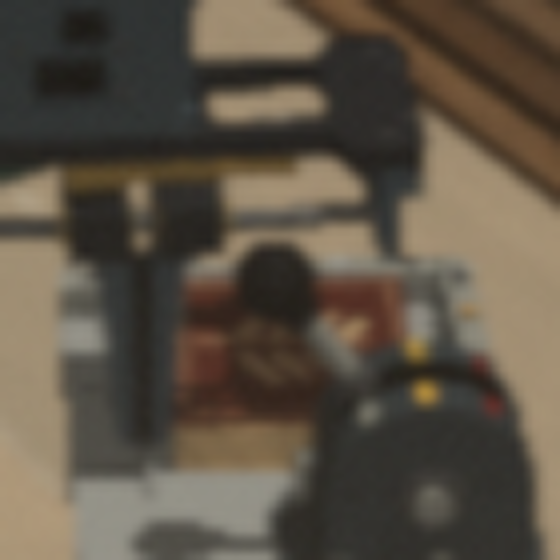

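Contact has begun: the block's right edge moved from 400 to 405 in the crop. Continuing.

```bash
python3 -m crank '[{"x":0,"y":0,"z":0.002,"wx":0,"wy":0,"wz":0,"fingers":0},{"x":0,"y":0,"z":0.005,"wx":0,"wy":0,"wz":0,"fingers":0},{"x":0,"y":0,"z":0.008,"wx":0,"wy":0,"wz":0,"fingers":0},{"x":0,"y":0,"z":0.01,"wx":0,"wy":0,"wz":0,"fingers":0}]'
python3 -c "
from h import *
look('s11',(285,150),(70,70),8,'scene')"
```

```text
clock: 9.62
tcp_pos: [393.3, -246.2, -15.7]
orientation: [[-0.434, -0.003, 0.901], [-0.901, -0.0, -0.434], [0.002, -1.0, -0.003]]
ft_force: [-1.3, 0.2, -1.3]
gripper_width: 0.1
clock 9.62 tcp bed [-35.4  14.4 -15.7] tool y [-0.003 -0.    -1.   ] F [-1.3  0.2 -1.3] w 0.1 j [-0.69  0.6   1.93 -0.    0.61 -0.23]
```

View pics/s11.png

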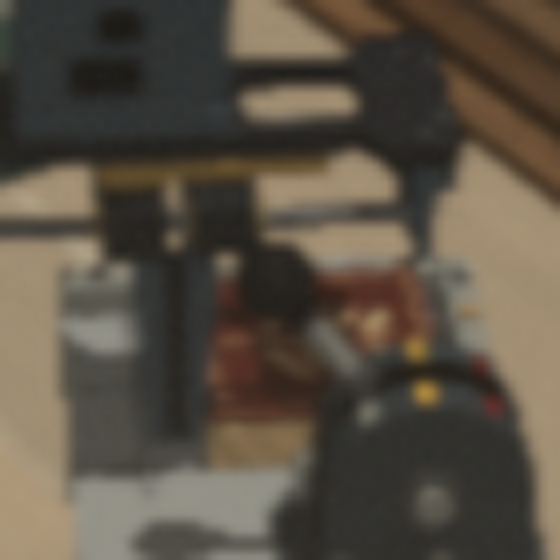

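```bash
python3 -m crank '[{"x":0,"y":0,"z":0.002,"wx":0,"wy":0,"wz":0,"fingers":0},{"x":0,"y":0,"z":0.004,"wx":0,"wy":0,"wz":0,"fingers":0}]' | egrep 'pos|force'
python3 -m crank '[{"x":0,"y":0,"z":0.001,"wx":0,"wy":0,"wz":0,"fingers":0},{"x":0,"y":0,"z":0.002,"wx":0,"wy":0,"wz":0,"fingers":0}]' | egrep 'pos|force'
python3 -c "
from h import *
look('s12',(285,150),(70,70),8,'scene')"
```

```text
tcp_pos: [397.1, -248.1, -15.7]
ft_force: [-1.1, 1.2, -0.7]
tcp_pos: [399.0, -249.0, -15.7]
ft_force: [-1.1, -0.1, 0.3]
clock 10.18 tcp bed [-29.1  14.4 -15.7] tool y [-0.003 -0.    -1.   ] F [-1.1 -0.1  0.3] w 0.4 j [-0.68  0.6   1.91 -0.    0.63 -0.23]
```

View pics/s12.png

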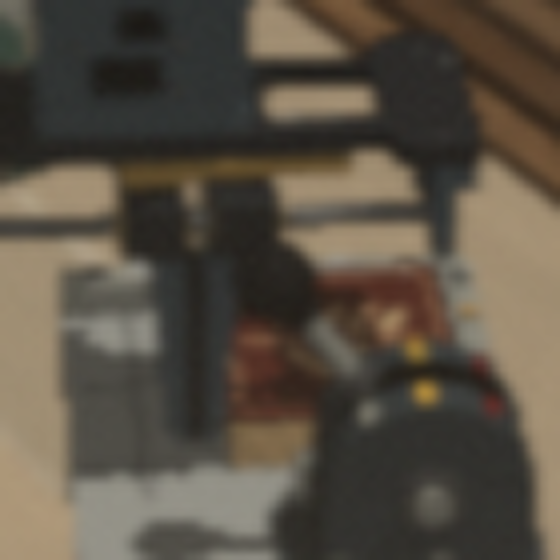

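```bash
for i in 1 2 3; do python3 -m crank '[{"x":0,"y":0,"z":0.001,"wx":0,"wy":0,"wz":0,"fingers":0},{"x":0,"y":0,"z":0.0015,"wx":0,"wy":0,"wz":0,"fingers":0}]' | egrep 'pos|force'; done; python3 -c "
from h import *
where()"
```

```text
tcp_pos: [400.2, -249.5, -15.7]
ft_force: [-3.6, 2.3, 1.0]
tcp_pos: [400.5, -249.4, -15.8]
ft_force: [-8.6, 2.2, 6.5]
tcp_pos: [400.5, -249.1, -15.9]
ft_force: [-9.0, 3.1, 7.7]
clock 10.97 tcp bed [-27.6  14.9 -15.9] tool y [-0.008  0.003 -1.   ] F [-9.   3.1  7.7] w 0.3 j [-0.68  0.61  1.91 -0.    0.64 -0.23]
```

Stalled at 9.5 N, so the block is against the fence. Backing off to look from the top.

```bash
python3 -m crank '[{"x":0,"y":0,"z":-0.02,"wx":0,"wy":0,"wz":0,"fingers":0},{"x":0,"y":-0.03,"z":-0.04,"wx":0,"wy":0,"wz":0,"fingers":0},{"x":-0.01,"y":-0.08,"z":-0.055,"wx":0,"wy":0,"wz":0,"fingers":0},{"x":-0.02,"y":-0.13,"z":-0.07,"wx":0,"wy":0,"wz":0,"fingers":0},{"x":-0.02,"y":-0.14,"z":-0.075,"wx":0,"wy":0,"wz":0,"fingers":0}]'
python3 -c "
from h import *
look('t4')"
```

```text
clock: 11.6
tcp_pos: [343.6, -199.3, 127.3]
orientation: [[-0.433, -0.004, 0.901], [-0.901, -0.0, -0.433], [0.002, -1.0, -0.003]]
ft_force: [-0.2, -1.2, -0.1]
gripper_width: 0.8
clock 11.6 tcp bed [-100.5   35.3  127.3] tool y [-0.004 -0.    -1.   ] F [-0.2 -1.2 -0.1] w 0.8 j [-0.67  0.26  1.94 -0.    0.94 -0.22]
```

View pics/t4.png

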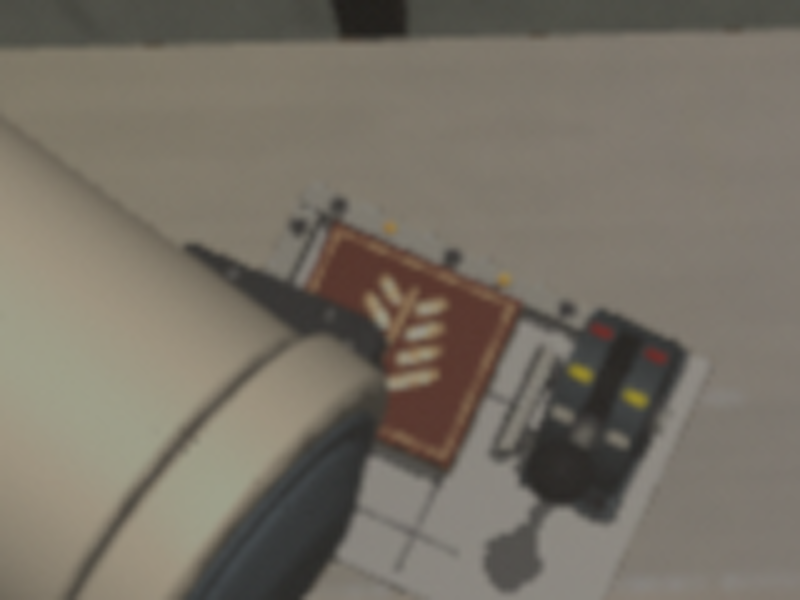

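The block's far edge, (333,222) to (520,303), looks flush along the fence. Measuring its angle properly.

```bash
python3 - <<'E'
from h import *
import cv2
a0=cv2.imread('pics/t4.png')
hsv=cv2.cvtColor(a0,cv2.COLOR_BGR2HSV)
# red saturation crossing along columns of zoom image (far edge) and rows (right edge)
sat=((hsv[...,1]>110)&((hsv[...,0]<15)|(hsv[...,0]>170)))
c=read_camera("top")
E1=[(u,np.argmax(sat[:,u])) for u in range(345,510,3)]
E2=[(799-np.argmax(sat[v,::-1]),v) for v in range(318,450,3)]
for n,E in(("far",E1),("right",E2)):
    W=np.array([back(c,z5([e],(200,85))[0],31.5) for e in E])[:,:2]
    m=np.median(W,0); vx,vy,x0,y0=cv2.fitLine(W.astype(np.float32),cv2.DIST_HUBER,0,.01,.01).ravel()
    ang=np.arctan2(vy,vx); ang=ang-(np.pi/2 if n=="far" else 0); ang=(ang+np.pi/2)%np.pi-np.pi/2
    q=np.array([x0,y0])-BED[:2];A=BED[2]
    print(n,"yaw",ang,"rel bed",ang-BED[2],"at bed",np.cos(A)*q[0]+np.sin(A)*q[1],-np.sin(A)*q[0]+np.cos(A)*q[1])
E
```

```text
far yaw -0.46141922 rel bed -0.014419224739074699 at bed 56.033411400820555 30.25387498855573
right yaw -1.1407386 rel bed -0.6937386064529418 at bed 24.487058702677402 -19.801537315772936
```

```bash
python3 - <<'E'
from h import *
a0=cv2.imread('pics/t4.png');g=cv2.imread('pics/t4.png',0).astype(int)
hsv=cv2.cvtColor(a0,cv2.COLOR_BGR2HSV)
sat=((hsv[...,1]>110)&((hsv[...,0]<15)|(hsv[...,0]>170)))
c=read_camera("top")
def line(E,z):
    W=np.array([back(c,z5([e],(200,85))[0],z) for e in E])[:,:2]
    vx,vy,x0,y0=cv2.fitLine(W.astype(np.float32),cv2.DIST_HUBER,0,.01,.01).ravel();return np.arctan(vy/vx),(x0,y0)
E2=[(400+(540-400-1)-np.argmax(sat[v,400:539][::-1]),v) for v in range(325,450,3)]
print("right edge",E2[0],E2[-1],line(E2,31.5))
# screws (dark blobs) on far fence
P=[]
for (u,v) in[(339,205),(453,258),(568,310)]:
    w=g[v-14:v+15,u-14:u+15]; m=np.clip(60-w,0,None) if w.min()<50 else np.clip(np.percentile(w,20)-w,0,None)
    yy,xx=np.mgrid[-14:15,-14:15];P.append((u+(m*xx).sum()/m.sum(),v+(m*yy).sum()/m.sum()))
a,_=line(P,26);print(P,"fence yaw",a-np.pi/2 if a>0 else a+np.pi/2)
# plate right edge
E3=[]
for v in range(390,560,4):
    r=g[v,560:730]; d=np.diff(cv2.GaussianBlur(r.astype(np.float32)[None],(9,1),2)[0]); E3.append((560+np.argmin(d),v))
print(E3[::10]); print("plate right edge yaw",line(E3,10)[0])
E
```

```text
right edge (np.int64(509), 325) (np.int64(419), 448) (np.float32(-0.5203234), (np.float32(432.42114), np.float32(-292.95074)))
[(np.float64(336.30645161290323), np.float64(208.1332767402377)), (np.float64(450.9310344827586), np.float64(258.9376375641966)), (np.float64(564.1650203370134), np.float64(311.9959325973271))] fence yaw -0.4618212
[(np.int64(697), 390), (np.int64(593), 430), (np.int64(662), 470), (np.int64(575), 510), (np.int64(623), 550)]
plate right edge yaw -0.16618252
```

The block's far edge yaw is -0.461 and the fence screw line is -0.462, so it's square; the stall force confirms it's home. Next is the lever: place the closed fingers behind the knob with the true tip at about 106 mm (reported 76).

```bash
python3 - <<'E'
from h import *
P,T=target(-62,-64,76,0,np.pi/2);rows(P,T)
E
```

```text
shift [0.0988 0.0485 0.0395] w [ 0.007 -0.002  0.001] n_min 1.9
```

```bash
python3 -m crank '[{"x":0.05,"y":0,"z":0.01,"wx":0.007,"wy":0,"wz":0,"fingers":0},{"x":0.099,"y":0.01,"z":0.02,"wx":0.007,"wy":0,"wz":0,"fingers":0},{"x":0.099,"y":0.03,"z":0.035,"wx":0.007,"wy":0,"wz":0,"fingers":0},{"x":0.099,"y":0.0485,"z":0.0395,"wx":0.007,"wy":0,"wz":0,"fingers":0},{"x":0.099,"y":0.0485,"z":0.0395,"wx":0.007,"wy":0,"wz":0,"fingers":0}]'
python3 -c "
from h import *
look('t5')
look('s13',(270,120),(100,75),8,'scene')"
```

```text
clock: 12.38
tcp_pos: [334.5, -304.9, 73.7]
orientation: [[-0.434, -0.003, 0.901], [-0.901, 0.002, -0.434], [-0.001, -1.0, -0.004]]
ft_force: [0.5, 0.7, -0.6]
gripper_width: 0.2
clock 12.38 tcp bed [-63.  -64.   73.7] tool y [-0.003  0.002 -1.   ] F [ 0.5  0.7 -0.6] w 0.2 j [-0.87  0.42  1.88 -0.    0.84 -0.42]
clock 12.43 tcp bed [-62.8 -64.   74.6] tool y [-0.003  0.001 -1.   ] F [-0.2  0.3  0.6] w 0.3 j [-0.87  0.42  1.88 -0.    0.84 -0.42]
```

View pics/t5.png

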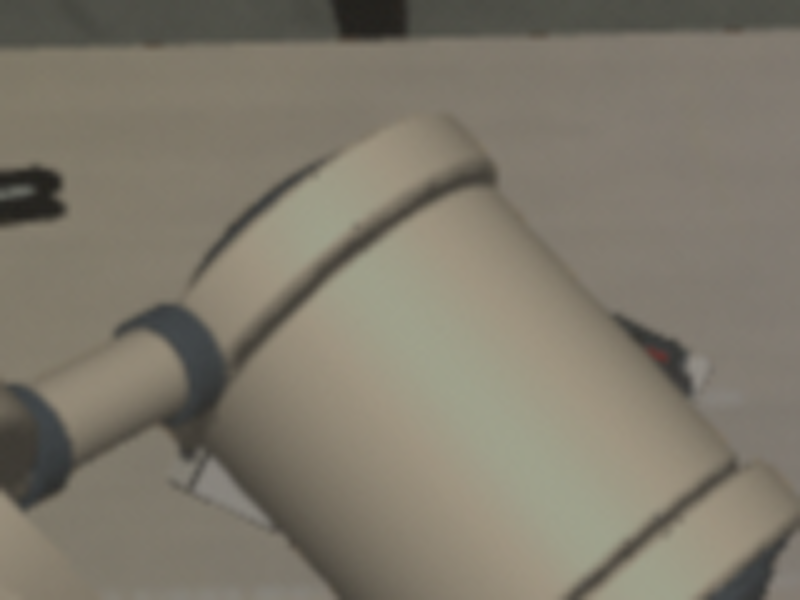

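View pics/s13.png

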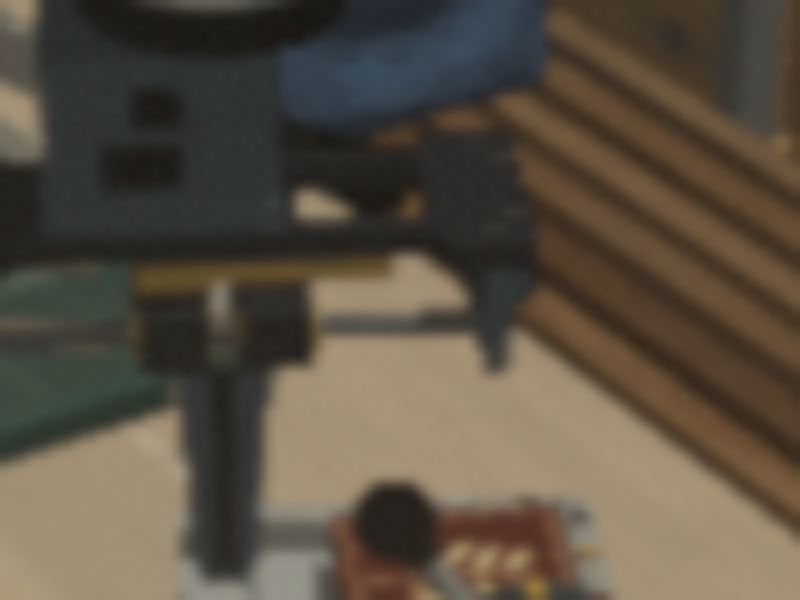

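The tip sits just behind the ball (tip bottom at row 575, ball centre at 523). Pushing to the first click.

```bash
python3 -m crank '[{"x":0,"y":0,"z":0.015,"wx":0,"wy":0,"wz":0,"fingers":0},{"x":0,"y":0,"z":0.025,"wx":0,"wy":0,"wz":0,"fingers":0},{"x":0,"y":0,"z":0.035,"wx":0,"wy":0,"wz":0,"fingers":0},{"x":0,"y":0,"z":0.043,"wx":0,"wy":0,"wz":0,"fingers":0},{"x":0,"y":0,"z":0.05,"wx":0,"wy":0,"wz":0,"fingers":0}]'
python3 -m crank '[{"x":0,"y":0,"z":0.007,"wx":0,"wy":0,"wz":0,"fingers":0},{"x":0,"y":0,"z":0.014,"wx":0,"wy":0,"wz":0,"fingers":0},{"x":0,"y":0,"z":0.02,"wx":0,"wy":0,"wz":0,"fingers":0}]'
python3 -c "
from h import *
look('s14',(270,120),(100,75),8,'scene')"
```

```text
clock: 13.1
tcp_pos: [380.4, -326.9, 75.5]
orientation: [[-0.434, -0.002, 0.901], [-0.901, 0.001, -0.434], [0.0, -1.0, -0.002]]
ft_force: [0.0, -0.4, -0.3]
gripper_width: 0.6
clock: 13.48
tcp_pos: [399.0, -335.9, 75.5]
orientation: [[-0.433, -0.002, 0.901], [-0.901, 0.0, -0.433], [0.0, -1.0, -0.002]]
ft_force: [0.2, 0.2, -0.2]
gripper_width: 0.5
clock 13.47 tcp bed [  8.5 -64.   75.5] tool y [-0.002  0.    -1.   ] F [ 0.2  0.2 -0.2] w 0.5 j [-0.81  0.49  1.72 -0.    0.93 -0.36]
```

View pics/s14.png

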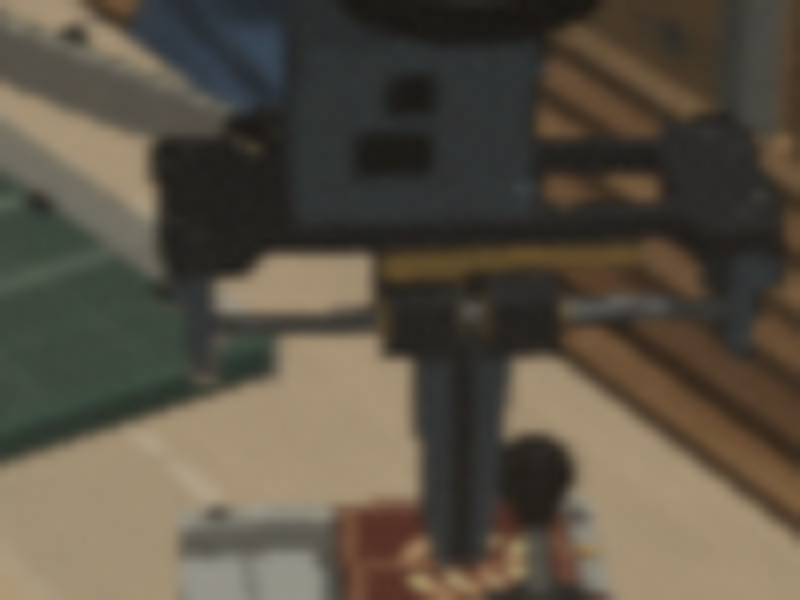

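The lever stands at the click, with the ball upright at (537,477). Pushing on to the far stop.

```bash
python3 -m crank '[{"x":0,"y":0,"z":0.008,"wx":0,"wy":0,"wz":0,"fingers":0},{"x":0,"y":0,"z":0.016,"wx":0,"wy":0,"wz":0,"fingers":0},{"x":0,"y":0,"z":0.024,"wx":0,"wy":0,"wz":0,"fingers":0},{"x":0,"y":0,"z":0.031,"wx":0,"wy":0,"wz":0,"fingers":0},{"x":0,"y":0,"z":0.037,"wx":0,"wy":0,"wz":0,"fingers":0}]'
python3 -m crank '[{"x":0,"y":0,"z":0.006,"wx":0,"wy":0,"wz":0,"fingers":0},{"x":0,"y":0,"z":0.011,"wx":0,"wy":0,"wz":0,"fingers":0},{"x":0,"y":0,"z":0.013,"wx":0,"wy":0,"wz":0,"fingers":0}]'
python3 -c "
from h import *
look('s15',(290,130),(100,75),8,'scene')"
```

```text
clock: 14.15
tcp_pos: [432.2, -351.7, 74.9]
orientation: [[-0.434, -0.004, 0.901], [-0.901, 0.002, -0.434], [-0.0, -1.0, -0.004]]
ft_force: [-4.4, 2.2, -2.0]
gripper_width: 0.8
clock: 14.52
tcp_pos: [444.6, -357.7, 74.9]
orientation: [[-0.433, -0.003, 0.901], [-0.901, 0.001, -0.433], [0.0, -1.0, -0.003]]
ft_force: [0.6, -0.6, -0.3]
gripper_width: 0.6
clock 14.53 tcp bed [ 59.1 -64.   74.9] tool y [-0.003  0.001 -1.   ] F [ 0.6 -0.6 -0.3] w 0.6 j [-0.78  0.55  1.6  -0.    1.   -0.33]
```

View pics/s15.png

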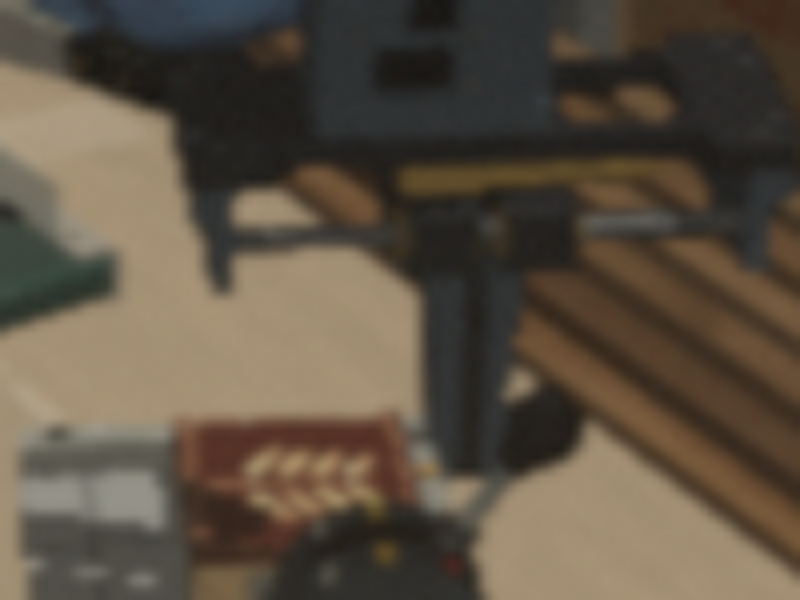

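```bash
python3 -m crank '[{"x":0,"y":0,"z":0.003,"wx":0,"wy":0,"wz":0,"fingers":0},{"x":0,"y":0,"z":0.005,"wx":0,"wy":0,"wz":0,"fingers":0},{"x":0,"y":0,"z":0.006,"wx":0,"wy":0,"wz":0,"fingers":0}]'
python3 -m crank '[{"x":0,"y":0,"z":-0.03,"wx":0,"wy":0,"wz":0,"fingers":0},{"x":0,"y":-0.04,"z":-0.06,"wx":0,"wy":0,"wz":0,"fingers":0},{"x":0,"y":-0.08,"z":-0.11,"wx":0,"wy":0,"wz":0,"fingers":0},{"x":0,"y":-0.08,"z":-0.16,"wx":0,"wy":0,"wz":0,"fingers":0},{"x":0.03,"y":-0.08,"z":-0.18,"wx":0,"wy":0,"wz":0,"fingers":0}]'
python3 -c "
from h import *
look('t6')
look('s16',(270,150),(100,75),8,'scene')
c=read_camera('scene');print(((proj(c,tf(BED,[(82,-64,113)]))-(270,150))*8))"
```

```text
clock: 14.95
tcp_pos: [447.8, -359.1, 74.7]
orientation: [[-0.433, -0.007, 0.901], [-0.901, 0.004, -0.433], [-0.0, -1.0, -0.008]]
ft_force: [-16.5, 4.9, 12.2]
gripper_width: 0.7
clock: 15.58
tcp_pos: [271.5, -306.3, 156.7]
orientation: [[-0.432, -0.007, 0.902], [-0.902, 0.004, -0.432], [-0.0, -1.0, -0.008]]
ft_force: [1.2, -1.2, -0.1]
gripper_width: 0.6
clock 15.57 tcp bed [-119.2  -92.5  156.7] tool y [-0.007  0.004 -1.   ] F [ 1.2 -1.2 -0.1] w 0.6 j [-0.99  0.23  1.88 -0.    1.04 -0.54]
clock 15.62 tcp bed [-119.8  -95.9  156.7] tool y [-0.008  0.002 -1.   ] F [ 0.6 -1.1 -0.3] w 0.6 j [-0.99  0.23  1.87 -0.01  1.04 -0.54]
[[682.42004301 260.67767402]]
```

View pics/t6.png

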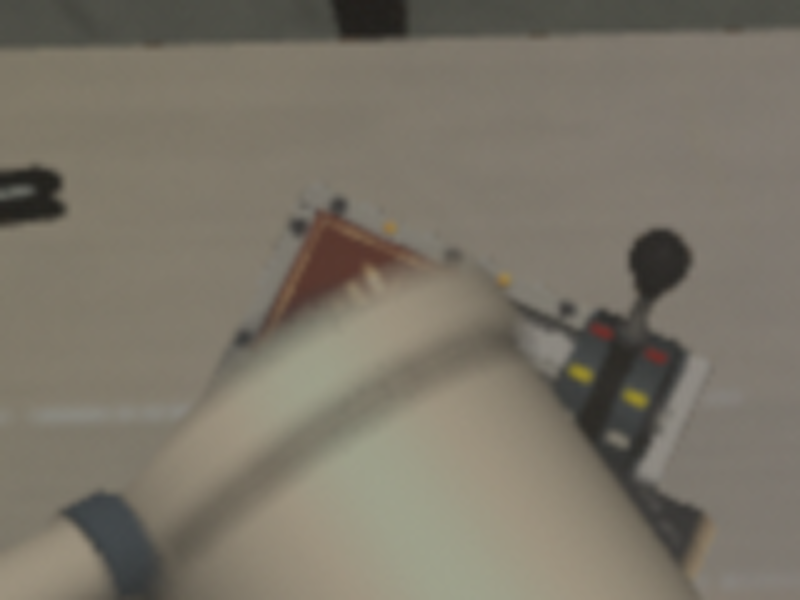

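View pics/s16.png

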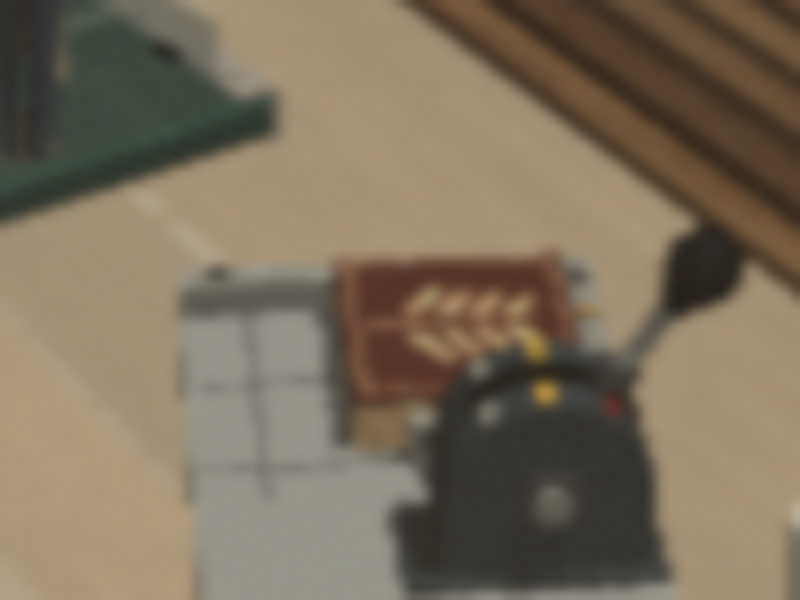

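The lever is at the far stop, ball at (704,268), and the block sits in the corner. Clearing the arm for a full check.

```bash
python3 -m crank '[{"x":0.05,"y":-0.01,"z":0,"wx":0,"wy":0,"wz":0,"fingers":0},{"x":0.1,"y":-0.02,"z":0,"wx":0,"wy":0,"wz":0,"fingers":0},{"x":0.15,"y":-0.02,"z":0,"wx":0,"wy":0,"wz":0,"fingers":0},{"x":0.2,"y":-0.02,"z":0,"wx":0,"wy":0,"wz":0,"fingers":0},{"x":0.2,"y":-0.02,"z":0,"wx":0,"wy":0,"wz":0,"fingers":0}]'
python3 -c "
from h import *
look('t7')"
```

```text
clock: 16.35
tcp_pos: [185.0, -492.1, 176.2]
orientation: [[-0.437, -0.006, 0.899], [-0.899, 0.002, -0.437], [0.001, -1.0, -0.006]]
ft_force: [0.3, 0.1, 0.3]
gripper_width: 0.7
clock 16.35 tcp bed [-116.9 -297.4  176.2] tool y [-0.006  0.002 -1.   ] F [0.3 0.1 0.3] w 0.7 j [-1.32  0.37  1.6  -0.01  1.18 -0.87]
```

View pics/t7.png

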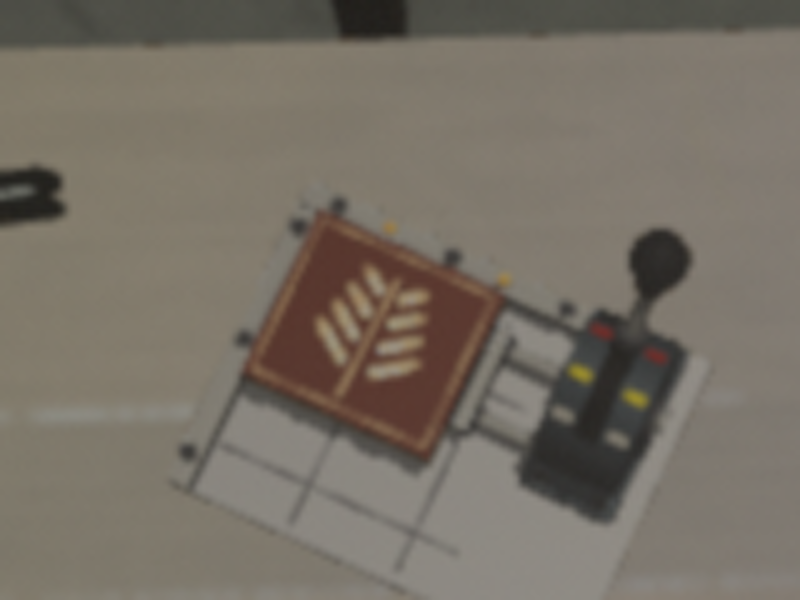

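Everything is in view: block corners at about (318,212), (502,295), (427,460), (246,374), with the jaw against its right side. One last numeric check.

```bash
python3 - <<'E'
from h import *
c=read_camera("top");s=state()
bc=z5([(318,212),(502,295),(427,460),(246,374)],(200,85))
rb=fit(c,[(40,45,31.5),(40,-45,31.5),(-40,-45,31.5),(-40,45,31.5)],bc,[430,-250,-.45]);print(rb.x,rb.fun.round(1))
uv=z5([(172,482),(708,360),(192,490),(660,260)],(200,85))
r=fit(c,[(-75,98,24),(75,-98,10),(-75,86,24),(82,-64,113)],uv,BED);p=r.x;print(p,r.fun.round(1))
d=rb.x-p;a=-p[2];print("block in bed",np.cos(a)*d[0]-np.sin(a)*d[1],np.sin(a)*d[0]+np.cos(a)*d[1],d[2])
for z in (31.5,):
  q=[((back(c,u,26))[:2]) for u in z5([(339,205),(453,258),(568,310)],(200,85))]
  v=q[0]-q[2];print("far fence yaw",np.arctan2(-v[0],v[1]))
cv2.imwrite('pics/full.png',c["image"][60:240,180:430,::-1].repeat(3,0).repeat(3,1))
E
```

```text
[ 4.55151499e+02 -2.48828495e+02 -4.53816511e-01] [-0.  -0.3  0.8 -0.1  0.4  0.1 -1.2  0.3]
[ 419.77671286 -277.63127768   -0.44870209] [-1.4 -0.1  1.8 -0.3 -0.4  0.6  0.1 -0.2]
block in bed 19.37852148613588 41.2970785105584 -0.005114416957530454
far fence yaw -0.4641365782689237
```

View pics/full.png

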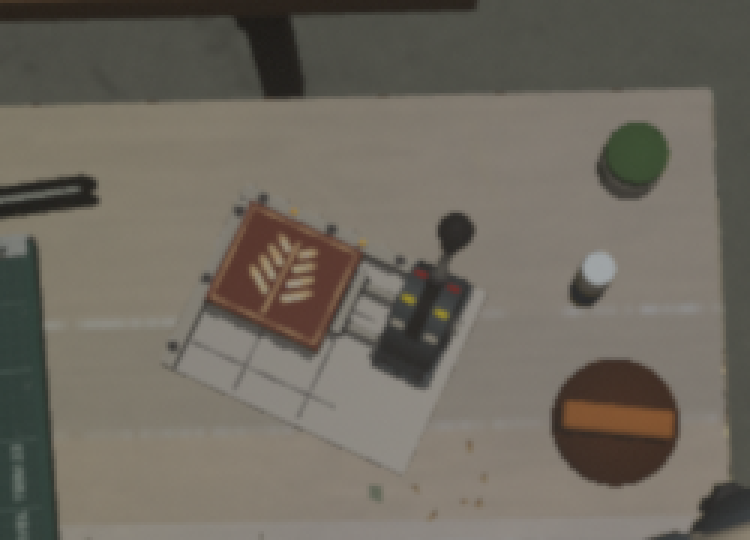

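The block measures (19.4, 41.3) mm in the bed frame with a yaw error of -0.005 rad. The lever is locked, the other objects haven't moved, and the arm is clear. Handing in.

```bash
python3 -c "
from station import *
print(close_job())"
```

```text
the job is handed in; nothing more can be done
None
```

I pushed the block home with the closed fingertips until it stalled against the far fence at about 9.5 N. Then I pushed the ball lever through its click to the far stop, backed the arm off and handed the job in at about 16.5 s on the robot's clock.

**Last checks**
- **Block:** it measured (19.4, 41.3) mm in the bed frame, where home is (20, 41). Its angle was 0.005 to 0.010 rad from square, depending on the reference used. That is inside the 2 mm and 0.03 rad limits, though the camera calibration is itself only good to about 2 mm.
- **Lever and jaw:** the ball was where the locked position should appear, and the jaw was against the block. I had no way to measure the jaw's force directly.
- **Other objects:** the ink jar, glue stick and baren looked where they were at the start. The arm was clear, with no load on the wrist.

**What disagreed or failed on the way**
- **Fingertip height:** the real fingertips sit about 30 mm higher than the reported TCP. The first push passed over the block without touching it, so I set the heights from the camera after that.
- **Tilted approach:** I gave up my first plan because it brought the wrist close to a joint limit.
- **Far-edge reading:** a measurement before locking put the block's far edge about 4 mm short of the fence, using the early estimate of the bed's position. The stall force and the final measurement both contradict it.

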